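Unlatch the dry-block incubator and hold its lid open

ROBOT

A 7-joint arm with a two-finger parallel gripper is mounted at the origin on the work surface. World frame = base frame: x ahead of the robot, y to its left, z up, the work surface at z = 0. Lengths are in m, angles in rad, forces in N, time in s.
With the tool pointing down it reaches from about 0.425 to 0.8 m from the base axis. Payload 8.3 kg.
Tool frame: the origin (TCP) lies on the centre line of the jaws, within the pads' length; the fingertips stand 8 mm ahead of it and the grasp point (between the pads) lies 11 mm behind it; z points along the fingers, y is the line along which they close (so a half turn about z gives the same grasp; the last joint's range is limited). The gripper opens to 85 mm and grips with 20 to 120 N. Pads are 22 mm wide; open, the fingers measure 114 mm over their backs; the gripper's body (76 mm by 85 mm) begins 54 mm behind the grasp point. The pads swing forward as they close: fully open they stand 13 mm farther back than shut.
Start: joints at [-0.063, 0.383, 0.016, 1.37, -0.006, 1.388, -0.046], TCP at [0.625, 0, 0.239] pointing down, gripper open.
Joint ranges: [-2.95, 2.95], [-0.25, 2.06], [-1.52, 1.56], [0.18, 2.33], [-1.44, 4.58], [0.02, 2.06], [-3.01, 3.01]. Speed limits (rad/s): [2.39, 2.39, 3.01, 3.01, 3.14, 3.14, 3.14].

INTERFACE

Orientations are given as a rotation vector (axis times angle).
In Python, from cell import env gives the robot as it stands.
- The arm moves only by the tool carry_out, never from a script. Its argument "commands" is one flat list of numbers, 7 for each row, row after row: the shift along the tool's x, y, z in cm, then the turn, a rotation vector about the tool's x, y, z in rad, then the opening, from 0 (shut) to 1 (fully open). A call has 1 to 12 rows; each row shifts and turns the commanded pose from where the row before left it, along the tool's axes as they then stand; what a row does not reach is not made up. A row lasts 1/10 s, in which the tool goes at most 50 mm and 8.59 degrees, less where a joint would pass 70% of its speed; a pose out of reach is approached as far as the arm can. A call is refused whole if a number of a shift passes 5 or a number of a turn 0.15, either way. A call with a gripper value outside its range is refused whole. The fingers move at their own pace and stop on an object; "newtons" is the grip in N (left out, the last holds). Time passes only in rows, so rows that do not move let the fingers close. It gives the time, the measured TCP pose, the force, the opening and the grip force at its end, in the units of the state.
- env.get_state(): the state, without advancing time (a new reading comes with each control period).
- env.grab_frame(name): name is "scene" or "side" or "wrist"; returns (picture, depth): 400x640x3 uint8, red, green, blue; 400x640 float32, m along the optical axis (not along the pixel's ray), 0 where there is no reading.
- env.camera_model(name): a dict with "fx", "fy", "cx", "cy" (pixels), "R" (3x3) and "t" (3): a world point X has camera coordinates R X + t; the wrist camera has in their place "tool_from_camera" (4x4, takes a point from camera to tool coordinates, whose origin is the TCP and whose axes are the flange's). Camera axes: x right, y down, z forward; pixel columns grow to the right and rows downward; lengths in m; the calibration is good to about 2 mm. A picture is of the moment at which its call begins: read the wrist's pose just before it. camera_model takes no time and is no camera call.
- env.sign_off(): hands the job in; it is judged then, once.
The state is a dict: "time": time; "q": joint angles; "dq": joint speeds; "joint_torque": joint torques, N m; "eef_pos": TCP position; "ee_rot": TCP orientation; "ft_force": force on the tool from outside, world axes, zero at the start; "wrist_torque": the same for the moment, N m; "grip_width": opening from 0.0 (shut) to 1.0 (fully open); "grasp_force": force on a finger pad.
Only numpy, scipy, OpenCV 4.12 (cv2) and the standard library are available. Lean on these libraries where they do the work, as an engineer would, in place of code of your own. Each camera call takes 0.05 s, during which the arm holds its last target. There are 200 camera calls.

TASK

Slide the red catch on the incubator's front away from the lid handle until it comes up against its stop, then lift the self-closing blue lid by its black handle and hold it still, open at 50 degrees (the red tick on the scale), so that a colleague can reach the tubes inside. Finish while still holding the lid there: do not lower it or let go, and leave everything else on the bench where it is.

Things in the scene. Friction and masses are not known exactly. Their poses are not given: they have to be found in the camera images.
- incubator: White dry-block incubator fixed to the bench: box 220 (its x) x 200 (its y) x 100 mm high, open at the top under a blue lid. Origin: centre of its underside, z up. The lid hinges along the rim on its +y side; the black handle and red catch are on its -y side.
- scale_mark (a point): Outer end of the long red 50-degree tick, 112 mm from the hinge line, on the curved scale that stands around the hinge line at the incubator's +x end (short black ticks: 20, 35, 65, 80 degrees). The lid's end edge swings just beside the scale, its underside in line with the tick at 50 degrees.
- lid (a joint): Lid angle, rad: 0 shut, growing as the handle side rises (50 degrees = 0.873), end of travel 1.4. Lid about 0.45 kg, 12 mm thick, top 113 mm over the bench when shut. Weight and a light spring shut it from any angle when let go; at 50 degrees it takes about 4 to 6 N straight up at the handle. It cannot rise while the catch covers its lug.
- lid_hinge (a point): Middle of the lid's hinge line, which runs along the incubator's x, 100 mm above the bench, 100 mm to the +y side of the incubator's origin.
- handle_grip (a point): Black bar handle (lid_c2) on the lid's free edge, sticking out level: 20 mm wide (x, along the hinge), 58 long (y), 16 thick (z). This point: mid width and thickness, 34 mm out from the lid's edge, 24 mm from the bar's end; shut: 107 mm over the bench, 45 mm to +x of the incubator's middle, 234 mm from the hinge line, 7 mm above it. Turns with the lid; pivots between pads closed across its width.
- catch (a joint): Travel of the red catch in m, towards the incubator's -x end, away from the handle: starts at 0 to 0.008 (covering the lid's steel lug), meets its stop at 0.036. The lid is free from about 0.022. It rubs with about 2 N and stays where it is left.
- catch_knob (a point): Mid-height of the red catch's upright round knob: 16 mm across, 32 tall, top 153.5 mm over the bench; the block under it is 24 mm wide along x, top 121.5 mm over the bench. Moves with the catch. With the catch at 0 it lies 40 mm to -x and 123 mm to -y of the incubator's middle, 85 mm from the handle's middle line.
- dish: Bystander, leave alone: closed clear petri dish, 60 mm across, 15 mm high, lying near the incubator's front. Origin: centre of its underside.
- slide_box: Bystander, leave alone: blue plastic slide box 85 x 45 x 28 mm lying near the incubator's front. Origin: centre of its underside.
- beaker: Bystander, leave alone: glass beaker, 70 mm across, 95 mm high. Origin: centre of its underside.
- bottle: Bystander, leave alone: amber reagent bottle, 64 mm across, 150 mm high, blue cap. Origin: centre of its underside.
- timer: Bystander, leave alone: white bench timer 60 x 70 x 22 mm. Origin: centre of its underside.
- brush: Bystander, leave alone: small brush with a red handle, lying flat. Origin: under its length.
- tube_rack: Bystander, leave alone: red rack 100 x 200 mm full of cork-stoppered test tubes, 152 mm high over the corks. Origin: centre of its underside.

How it is judged:
On the way, in this order (a step that is already met when the one before it is completed fails the run):
1. the catch is pushed to its stop with the lid still shut (value of joint catch above 0.032 m and value of joint lid below 0.1 rad), for 0.1 s.
2. the lid is held by its handle at 50 degrees (value of joint lid between 0.785 and 0.96 rad and contact force between the fingers and lid_c2 above 0.5 N), for 0.2 s.
At the end, for the whole second after the job is handed in: The fingers hold the lid by its handle (more than 0.5 N of contact), still (under 0.08 rad/s), at 50 degrees give or take 5, with the catch within 4 mm of its stop (all of step 2 and value of joint catch above 0.032 m and velocity of joint lid between -0.08 and 0.08 rad/s); the arm keeps its last pose, push and grip.
It fails at once if something else on the bench is shifted by more than 25 mm (distance of any of dish, slide_box, beaker, bottle, timer, brush, tube_rack from where it was at the start of the episode above 0.025 m).
It also fails if it takes over 54 s, if anything falls off the work surface, if the arm or the gripper's body presses on something with over 40 N, if the wrist force passes 120 N, or if a joint passes its speed limit or range.

## Working session

There is one attempt and no reset: what is moved stays moved. The work goes in short steps, Python scripts to look and compute and a tool call to move; the robot and the scene stay as the last step left them, time stands still between calls to the robot, and variables do not carry over. Pictures are saved under pics/ and viewed, at most 10 in all, crops included, and the job is handed in when it is done.

Besides the shell and the picture viewer there is one more tool, called as a command line: name --argument value ..., lists and objects as JSON in quotes. carry_out: Moves the arm, as the interface text tells. Its arguments: {"type":"object","properties":{"commands":{"type":"array","items":{"type":"number"}},"newtons":{"type":"number"}},"required":["commands"]}

```bash
mkdir -p pics
cat > h.py <<'E'
import numpy as np, cv2
from scipy.spatial.transform import Rotation as Ro
from cell import env
def cam(name):
    s=env.get_state(); p,d=env.grab_frame(name); m=env.camera_model(name)
    if name=="wrist":
        T=np.eye(4);T[:3,:3]=Ro.from_rotvec(s["ee_rot"]).as_matrix();T[:3,3]=s["eef_pos"]
        W=T@np.array(m["tool_from_camera"])
    else:
        W=np.eye(4);R=np.array(m["R"]);W[:3,:3]=R.T;W[:3,3]=-R.T@np.array(m["t"])
    return p,d,m,W
def ray(m,W,u,v):
    return W[:3,:3]@np.array([(u-m["cx"])/m["fx"],(v-m["cy"])/m["fy"],1]),W[:3,3]
def onz(m,W,u,v,z):
    r,o=ray(m,W,u,v); return o+r*(z-o[2])/r[2]
def cloud(d,m,W):
    v,u=np.indices(d.shape)
    P=np.stack([(u-m["cx"])/m["fx"]*d,(v-m["cy"])/m["fy"]*d,d],-1)
    return P@W[:3,:3].T+W[:3,3]
def save(n,p): cv2.imwrite(f"pics/{n}.png",p[...,::-1])
E
python3 - <<'E'
from h import *
import pickle
o={}
for n in("scene","side","wrist"):
    o[n]=cam(n); save(n,o[n][0]); print(n,o[n][3].round(3).tolist(),o[n][2]["fx"])
pickle.dump(o,open("o.pkl","wb"))
s=env.get_state();print(s)
E
```

```text
scene [[-0.24, 0.652, -0.719, 1.293], [0.971, 0.176, -0.165, 0.188], [0.02, -0.738, -0.675, 0.85], [0.0, 0.0, 0.0, 1.0]] 410.8681701781939
side [[0.905, -0.285, 0.315, 0.126], [-0.425, -0.598, 0.679, -0.78], [-0.005, -0.749, -0.663, 0.892], [0.0, 0.0, 0.0, 1.0]] 394.6491852444307
wrist [[1.0, 0.001, -0.001, 0.624], [0.0, -0.965, -0.263, 0.067], [-0.001, 0.263, -0.965, 0.371], [0.0, 0.0, 0.0, 1.0]] 324.56614272007124
{'time': 0.15, 'q': array([-0.06288252,  0.3840755 ,  0.01642916,  1.37094535, -0.0063028 ,
        1.3882128 , -0.04651307]), 'dq': array([ 0.00116499, -0.00271252, -0.00129014, -0.00344218, -0.0004923 ,
        0.00072112,  0.00037106]), 'joint_torque': array([ 3.13456680e-03, -6.28150821e+01,  8.46451297e-01, -3.72163582e+01,
        1.68576470e-02,  1.09401988e-02, -6.53258235e-05]), 'eef_pos': array([ 6.24602466e-01, -1.22410058e-06,  2.38475242e-01]), 'ee_rot': array([-2.22068162e+00, -2.22064343e+00,  1.80353837e-03]), 'ft_force': array([ 0.22906437,  0.95073713, -0.39312025]), 'wrist_torque': array([-0.00043502,  0.0034455 , -0.03499568]), 'grasp_force': 0.0, 'grip_width': 1.0020711993513738}
```

View pics/scene.png

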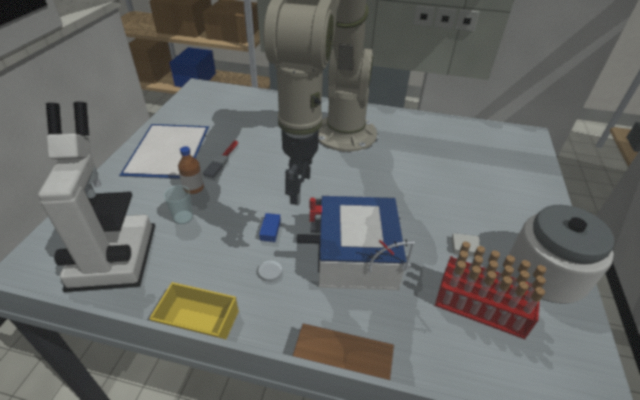

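View pics/side.png

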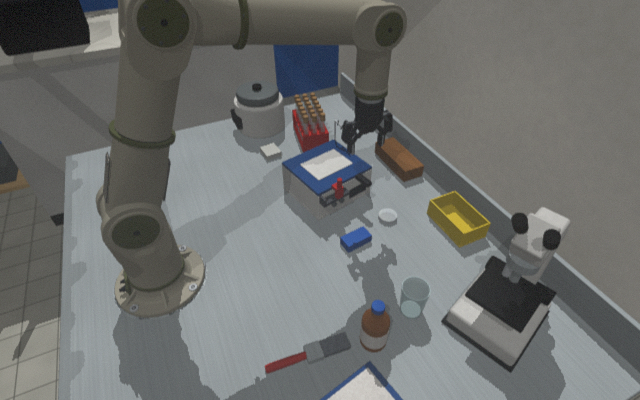

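View pics/wrist.png

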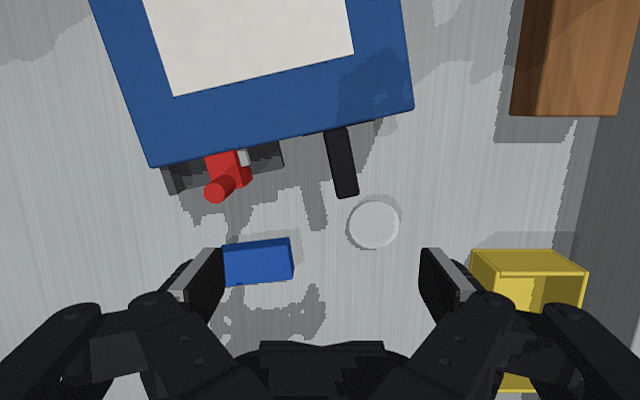

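The wrist view shows the incubator's front facing −y, turned about 13°. The blue lid's front corners are near (150,167) and (414,107), the black handle's end is near (348,195) and the red knob's top is near (215,190). The dish is at (373,224) and the slide box at (258,262). In the scene view the handle is at (308,238) and the knob at (316,208). In the side view the knob is at (339,186).

Run:
```python
from h import *
import pickle
o=pickle.load(open("o.pkl","rb"))
P={}
for n in o:
    p,d,m,W=o[n]; C=cloud(d,m,W); hsv=cv2.cvtColor(p,cv2.COLOR_RGB2HSV)
    H,S,V=[hsv[...,i].astype(int) for i in range(3)]
    near=(C[...,0]>.4)&(C[...,0]<.9)&(C[...,1]>-.1)&(C[...,1]<.4)&(d>0)
    red=((H<8)|(H>172))&(S>130)&near&(C[...,2]>.1)&(C[...,2]<.17)&(C[...,1]<.15)
    blue=(H>100)&(H<125)&(S>110)&near&(C[...,2]>.09)
    blk=(V<60)&near&(C[...,2]>.085)&(C[...,2]<.13)&(C[...,1]<.14)
    for k,mk in(("red",red),("blue",blue),("blk",blk)):
        q=C[mk]
        if len(q)<10: print(n,k,len(q));continue
        print(n,k,len(q),"min",q.min(0).round(3),"max",q.max(0).round(3),"med",np.median(q,0).round(4))
        v,u=np.nonzero(mk);print("   px",u.min(),u.max(),v.min(),v.max())
    if n=="wrist":
        top=red&(C[...,2]>.148);q=C[top];print("knobtop",len(q),q.mean(0),q.min(0),q.max(0),np.argwhere(top).mean(0)[::-1])
        # lid front edge: lowest blue pixel of columns
        b=blue&(C[...,2]>.105); print("lid z",np.median(C[b][:,2]))
        us=[u for u in range(170,400,4)]
        E=np.array([onz(m,W,u,np.nonzero(b[:,u])[0].max()+.5,np.median(C[b][:,2])) for u in us if b[:,u].any()])
        (vx,vy,x0,y0)=cv2.fitLine(E[:,:2].astype(np.float32),cv2.DIST_HUBER,0,.003,.001).ravel()
        print("front edge dir",vx,vy,np.degrees(np.arctan2(vy,vx)),"pt",x0,y0)
        cn,_=cv2.findContours(b.astype(np.uint8),cv2.RETR_EXTERNAL,cv2.CHAIN_APPROX_NONE)
        c=cv2.approxPolyDP(max(cn,key=cv2.contourArea),8,True)[:,0];print([(tuple(a),onz(m,W,a[0],a[1],np.median(C[b][:,2])).round(4)[:2].tolist()) for a in c])
        hb=blk;n_,l,st,ce=cv2.connectedComponentsWithStats(hb.astype(np.uint8))
        for i in range(1,n_):
            if st[i,4]>80: 
                q=C[l==i];print("blk",st[i],ce[i].round(1),np.median(q,0).round(4),q.min(0).round(3),q.max(0).round(3), cv2.boxPoints(cv2.minAreaRect((q[:,:2]*1000).astype(np.float32))).round(1).tolist())
```

```text
scene red 104 min [0.535 0.007 0.101] max [0.563 0.034 0.155] med [0.5548 0.0162 0.1216]
   px 311 320 199 217
scene blue 2653 min [0.45  0.025 0.108] max [0.697 0.255 0.186] med [0.5878 0.1226 0.1126]
   px 321 404 197 261
scene blk 213 min [ 0.495 -0.002  0.085] max [0.657 0.052 0.117] med [0.6449 0.0257 0.1127]
   px 297 320 201 243
side red 53 min [0.534 0.    0.11 ] max [0.561 0.033 0.154] med [0.5445 0.0101 0.1215]
   px 332 342 178 191
side blue 1448 min [0.445 0.018 0.106] max [0.693 0.256 0.117] med [0.5505 0.1086 0.1107]
   px 283 370 140 194
side blk 115 min [ 0.488 -0.009  0.085] max [0.653 0.05  0.115] med [0.6348 0.0132 0.1094]
   px 320 370 174 205
wrist red 1607 min [0.532 0.004 0.1  ] max [0.632 0.045 0.153] med [0.5512 0.0179 0.1203]
   px 204 331 138 202
wrist blue 26660 min [ 0.457 -0.012  0.091] max [0.697 0.143 0.327] med [0.5756 0.0783 0.1107]
   px 2 634 0 399
wrist blk 1966 min [ 0.487 -0.004  0.085] max [0.66  0.059 0.115] med [0.6381 0.0222 0.1121]
   px 160 367 120 198
knobtop 387 [0.54932332 0.01129849 0.15141007] [0.54160419 0.00370259 0.14803785] [0.556
[... 391 characters left out ...]
.6406, 0.1423]), ((np.int32(353), np.int32(55)), [0.6473, 0.106]), ((np.int32(176), np.int32(97)), [0.5122, 0.0761]), ((np.int32(141), np.int32(0)), [0.495, 0.1423])]
blk [ 323  125   36   74 1683] [341.  161.7] [0.6397 0.0264 0.1123] [ 0.625 -0.004  0.104] [0.654 0.055 0.115] [[624.2000122070312, 51.099998474121094], [636.5999755859375, -5.300000190734863], [655.7000122070312, -1.2000000476837158], [643.2999877929688, 55.29999923706055]]
blk [160 164  25  30 277] [175.  176.4] [0.4969 0.0112 0.0943] [ 0.487 -0.003  0.085] [0.5   0.021 0.102] [[486.79998779296875, 19.5], [499.3999938964844, -2.700000047683716], [506.20001220703125, 1.100000023841858], [493.6000061035156, 23.299999237060547]]
```

carry_out --commands '[0,0,0,0,0,-0.111,0,0,0,0,0,0,-0.111,0,1.4,-1.9,0,0,0,0,0,1.4,-1.8,0,0,0,0,0,0,0,3,0,0,0,0,0,0,3,0,0,0,0,0,0,2,0,0,0,0,0,0,0,0,0,0,0,0,0,0,0,0,0,0]' --newtons 40

```text
time: 1.05
eef_pos: [0.5827, 0.0192, 0.1595]
ee_rot: [-1.961, -2.454, 0.001]
ft_force: [-0.0, -0.1, 0.9]
grip_width: 0.004
grasp_force: 0.0
```

Run:
```python
from h import *
p,d,m,W=cam("wrist"); save("w2",p); s=env.get_state(); print(s["eef_pos"],s["grip_width"],s["ft_force"],Ro.from_rotvec(s["ee_rot"]).as_matrix().round(3).tolist())
```

```text
[0.58335768 0.01925341 0.16043668] 0.00037803218325561835 [0.65200822 0.48009697 1.15353295] [[-0.22, 0.975, 0.001], [0.975, 0.22, 0.0], [-0.0, 0.001, -1.0]]
```

View pics/w2.png

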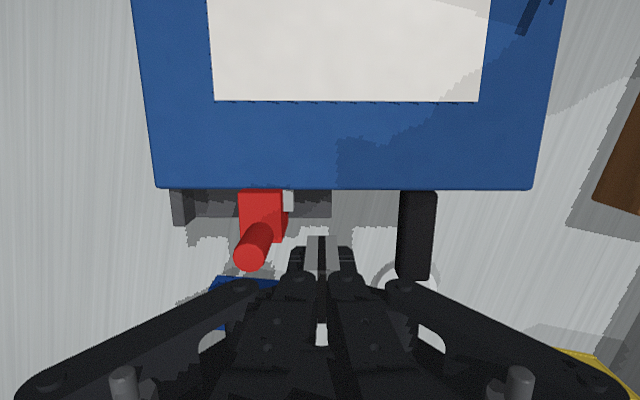

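The front edge is now level in the picture. The knob top is at (249,258), and the closed fingers are to its right at (322,265), clear of the handle at (416,235).

carry_out --commands '[0,0,1.9,0,0,0,0,0,0,0,0,0,0,0,0,-1,0,0,0,0,0,0,-1,0,0,0,0,0,0,-1,0,0,0,0,0,0,-0.5,0,0,0,0,0,0,0,0,0,0,0,0]'

```text
time: 1.8
eef_pos: [0.548, 0.0112, 0.1411]
ee_rot: [1.962, 2.453, 0.001]
ft_force: [-0.7, 0.1, 0.7]
grip_width: 0.0
grasp_force: 0.0
```

```bash
cat > knob.py <<'E'
from h import *
for n in("scene","side","wrist"):
    p,d,m,W=cam(n);C=cloud(d,m,W);hsv=cv2.cvtColor(p,cv2.COLOR_RGB2HSV);H,S=hsv[...,0],hsv[...,1]
    r=((H<8)|(H>172))&(S>130)&(C[...,0]>.45)&(C[...,0]<.6)&(C[...,1]>-.03)&(C[...,1]<.06)&(C[...,2]>.13)&(C[...,2]<.16)
    q=C[r]
    if len(q): print(n,len(q),"ex-range",(q[:,:2]@[.9755,.2198]).min().round(4),(q[:,:2]@[.9755,.2198]).max().round(4),"mean",q.mean(0).round(4))
s=env.get_state();print(s["time"],s["eef_pos"],s["ft_force"])
E
python3 knob.py
```

```text
side 25 ex-range 0.5066 0.5213 mean [0.5256 0.0013 0.1474]
wrist 1330 ex-range 0.5072 0.5249 mean [0.5258 0.01   0.1466]
1.95 [0.54838007 0.01127655 0.14033223] [-0.0685929   0.63238636 -0.6962179 ]
```

carry_out --commands '[0,-0.3,0,0,0,0,0,0,-0.3,0,0,0,0,0,0,-0.2,0,0,0,0,0,0,0,0,0,0,0,0]'

```text
time: 2.35
eef_pos: [0.5414, 0.0099, 0.1404]
ee_rot: [1.961, 2.453, 0.002]
ft_force: [5.6, 0.5, -2.8]
grip_width: -0.001
grasp_force: 2.8
```

```bash
python3 knob.py
```

```text
side 25 ex-range 0.5012 0.5148 mean [ 5.194e-01 -2.000e-04  1.452e-01]
wrist 1237 ex-range 0.501 0.5284 mean [0.5195 0.0088 0.1468]
2.5 [0.54146195 0.00987501 0.14038327] [ 5.31274525  0.90702946 -2.67217627]
```

carry_out --commands '[0,-0.2,0,0,0,0,0,0,-0.1,0,0,0,0,0,0,0,0,0,0,0,0]'

```text
time: 2.8
eef_pos: [0.5405, 0.0097, 0.1407]
ee_rot: [1.958, 2.451, 0.007]
ft_force: [14.6, 1.5, -9.3]
grip_width: 0.001
grasp_force: 7.2
```

```bash
python3 knob.py
```

```text
side 25 ex-range 0.5013 0.5141 mean [ 5.189e-01 -1.000e-04  1.454e-01]
wrist 1169 ex-range 0.501 0.521 mean [0.519  0.0087 0.1467]
2.95 [0.54052891 0.00972324 0.14064779] [13.88262406  2.20102005 -8.33800012]
```

The force jumped to 14.6 N with the knob no longer moving, so the catch is against its stop. Next I back off and go over the handle with the gripper open.

carry_out --commands '[0,1,0,0,0,0,0,0,0,-3,0,0,0,0,0,0,-2,0,0,0,0,-0.6,4.5,0,0,0,0,0.5,-0.6,4.6,0,0,0,0,1,0,0,0,0,0,0,1,0,0,0,0,0,0,1,0,0,0,0,0,0,1]'

```text
time: 3.75
eef_pos: [0.6382, 0.0194, 0.1901]
ee_rot: [-1.961, -2.453, 0.002]
ft_force: [-0.4, -0.6, 0.6]
grip_width: 0.846
grasp_force: 0.0
```

Run:
```python
from h import *
import pickle
p,d,m,W=cam("wrist"); save("w3",p); s=env.get_state(); print(s["eef_pos"],s["grip_width"])
C=cloud(d,m,W);V=p.max(2)
ex=np.array([.9755,.2198]);ey=np.array([-.2198,.9755])
X=C[...,:2]@ex;Y=C[...,:2]@ey
k=(V<70)&(abs(X-.63)<.03)&(abs(Y+.12)<.06)&(C[...,2]>.085)&(C[...,2]<.13)
n,l,st,ce=cv2.connectedComponentsWithStats(k.astype(np.uint8));i=1+st[1:,4].argmax();q=l==i
t=q&(C[...,2]>.109)
print(st[i],"X",np.percentile(X[t],[1,50,99]),"Y",np.percentile(Y[t],[1,99]),"z",np.median(C[t][:,2]))
# two-view height of the handle's end (mid): wrist now against first wrist view
def endpx(p,msk):
    r=cv2.boxPoints(cv2.minAreaRect(np.argwhere(msk)[:,::-1].astype(np.float32))); r=r[r[:,1].argsort()]; return r[2:].mean(0)
o=pickle.load(open("o.pkl","rb"))["wrist"];C0=cloud(o[1],o[2],o[3]);k0=(o[0].max(2)<60)&(abs(C0[...,:2]@ex-.63)<.03)&(abs(C0[...,:2]@ey+.12)<.06)&(C0[...,2]>.109)&(C0[...,2]<.13)
a,A=ray(m,W,*endpx(p,t));b,B=ray(o[2],o[3],*endpx(o[0],k0))
s_=np.linalg.lstsq(np.c_[a,-b],B-A,rcond=None)[0];print("tri",A+a*s_[0],B+b*s_[1])
```

```text
[0.63819324 0.01937986 0.1906957 ] 0.9245762602356498
[ 312  162   30   81 2292] X [0.62037898 0.62989925 0.63927214] Y [-0.14343895 -0.088116  ] z 0.11234636378768406
tri [ 0.64671002 -0.0042203   0.10615428] [ 0.64695758 -0.00418009  0.106165  ]
```

View pics/w3.png

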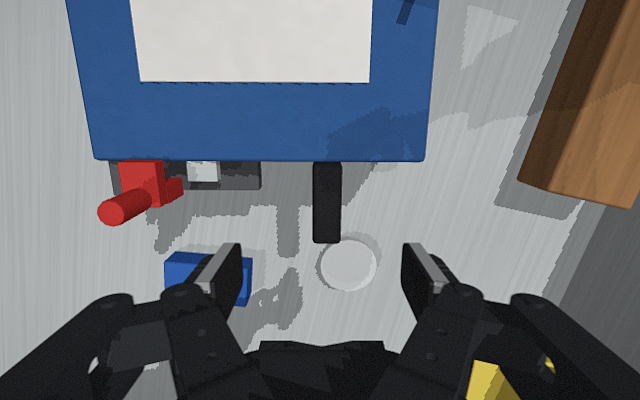

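The lug at (203,171) is uncovered and the handle at (327,203) lies between the open pads. Both measurements agree on its place: top at 112 mm, and centre line 3 mm to +x of the tool.

carry_out --commands '[0.1,0.3,3,0,0,0,1,0,0,3,0,0,0,1,0,0,2.5,0,0,0,1,0,0,0.9,0,0,0,1,0,0,0,0,0,0,0.5,0,0,0,0,0,0,0,0,0,0,0,0,0,0,0,0,0,0,0,0,0,0,0,0,0,0,0,0,0,0,0,0,0,0,0]' --newtons 40

```text
time: 4.8
eef_pos: [0.6415, 0.0211, 0.0969]
ee_rot: [-1.962, -2.453, 0.0]
ft_force: [-4.8, -1.3, 4.7]
grip_width: 0.221
grasp_force: 44.2
```

carry_out --commands '[0.05,0,-1.0,0,0,0,0,0.1,0,-1.0,0,0,0,0,0.15,0,-1.0,0,0,0,0,0.2,0,-1.0,0,0,0,0,0.2,0,-1.0,0,0,0,0,0.3,0,-1.0,0,0,0,0,0,0,0,0,0,0,0]'

```text
time: 5.5
eef_pos: [0.6391, 0.0315, 0.1579]
ee_rot: [-1.961, -2.454, 0.0]
ft_force: [-2.6, -1.3, -4.5]
grip_width: 0.227
grasp_force: 42.2
```

```bash
cat > ang.py <<'E'
from h import *
import sys
ex=np.array([.9755,.2198]);ey=np.array([-.2198,.9755])
s=env.get_state();e=s["eef_pos"];Y=e[:2]@ey;print(e,"X",e[:2]@ex,"Y",Y,"phi TCP",np.degrees(np.arctan2(e[2]+.011-.1,(-.1205+.234)-Y))-1.71,"r",np.hypot(e[2]+.011-.1,.1135-Y),s["ft_force"],s["grasp_force"],s["grip_width"])
for n in("scene","side"):
    p,d,m,W=cam(n);save(sys.argv[1]+n,p);C=cloud(d,m,W);hsv=cv2.cvtColor(p,cv2.COLOR_RGB2HSV);H,S=hsv[...,0].astype(int),hsv[...,1]
    X=C[...,:2]@ex;Y=C[...,:2]@ey
    k=(d>0)&(X>.47)&(X<.71)&(Y>-.15)&(Y<.1)&(C[...,2]>.107)&(H>100)&(H<125)&(S>110)
    y,z=Y[k],C[...,2][k]
    if len(y)>50: f=cv2.fitLine(np.c_[y,z].astype(np.float32),cv2.DIST_HUBER,0,.003,.001).ravel();print(n,len(y),"lid deg",np.degrees(np.arctan(-f[1]/f[0])),"extent",y.min(),z.max())
E
python3 ang.py a
```

```text
[0.63911742 0.03153428 0.15792079] X 0.6303902745921877 Y -0.10971631614594929 phi TCP 15.44871716615144 r 0.23361420938283006 [-2.6373044  -1.33953807 -4.4799117 ] 42.189761996269226 0.2266151608940681
scene 2359 lid deg 14.850951 extent -0.0786334332964149 0.2843151054274846
side 800 lid deg 14.604702 extent -0.10197533036144463 0.19835872879341643
```

carry_out --commands '[0.32,0,-0.97,0,0,0,0,0.36,0,-0.95,0,0,0,0,0.4,0,-0.94,0,0,0,0,0.44,0,-0.92,0,0,0,0,0.48,0,-0.9,0,0,0,0,0.52,0,-0.88,0,0,0,0,0.56,0,-0.85,0,0,0,0,0.6,0,-0.83,0,0,0,0,0.63,0,-0.8,0,0,0,0,0.67,0,-0.77,0,0,0,0,0.7,0,-0.74,0,0,0,0,0,0,0,0,0,0,0]'

```text
time: 6.8
eef_pos: [0.6267, 0.0878, 0.2533]
ee_rot: [1.96, 2.455, 0.001]
ft_force: [-4.7, -1.8, -7.0]
grip_width: 0.225
grasp_force: 42.2
```

```bash
python3 ang.py b
```

```text
[0.62669364 0.08779325 0.25326213] X 0.6306366017702012 Y -0.05210494710155118 phi TCP 43.05676274284699 r 0.2332531801675465 [-4.7424419  -1.79924261 -6.98588059] 42.213953733444214 0.22475763264848678
scene 1406 lid deg 41.917034 extent -0.03986831858415872 0.3440935439744902
side 88 lid deg 41.293312 extent -0.037083989253133186 0.24132069749465834
```

carry_out --commands '[0.73,0,-0.71,0,0,0,0,0.76,0,-0.68,0,0,0,0,0.76,0,-0.62,0,0,0,0,0,0,0,0,0,0,0,0,0,0,0,0,0,0]'

```text
time: 7.4
eef_pos: [0.6219, 0.1094, 0.2728]
ee_rot: [1.96, 2.455, 0.002]
ft_force: [-4.4, -0.3, -4.9]
grip_width: 0.22
grasp_force: 42.8
```

```bash
python3 ang.py c
python3 - <<'E'
import cv2
a=cv2.imread("pics/cscene.png")[150:300,260:460]; cv2.imwrite("pics/crop.png",cv2.resize(a,(800,600),interpolation=cv2.INTER_CUBIC))
E
```

```text
[0.62191632 0.10941552 0.27284818] X 0.6307288992975754 Y -0.029962365242923297 phi TCP 50.323993611379116 r 0.23319863748027297 [-4.35292904 -0.34668612 -4.89662569] 42.7853125333786 0.21982569897360837
scene 992 lid deg 48.938602 extent -0.018574228167218414 0.3578693465455092
side 103 lid deg 54.10498 extent -0.019806091506370204 0.41312455959745176
```

View pics/crop.png

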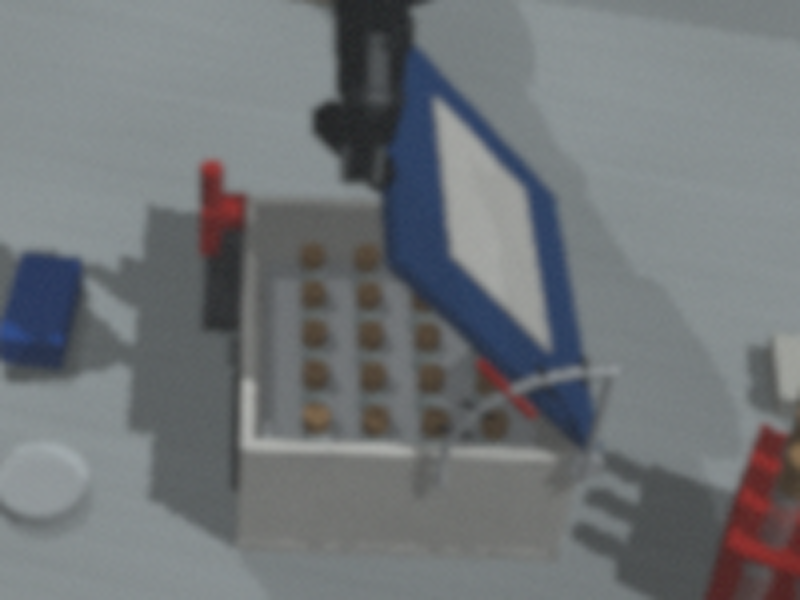

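The lid's underside lines up with the red tick near (507,388). The arm's position gives 50.3° and the lid fit in the scene view 48.9°. The side fit reads 54.1°, but it rests on only 103 pixels. The handle is gripped at about 43 N, and the catch is still away at its stop.

carry_out --commands '[0,0,0,0,0,0,0,0,0,0,0,0,0,0,0,0,0,0,0,0,0]'

```text
time: 7.8
eef_pos: [0.6221, 0.1086, 0.2721]
ee_rot: [-1.961, -2.454, -0.001]
ft_force: [-4.9, -0.6, -3.7]
grip_width: 0.223
grasp_force: 42.8
```

```bash
python3 -c "
from cell import env
s=env.get_state();print(s['eef_pos'],abs(s['dq']).max(),s['grasp_force']);print(env.sign_off())"
```

```text
[0.62211926 0.10857333 0.27209681] 0.0023499096729445793 42.84233093261719
the job is handed in; nothing more can be done
None
```

I slid the catch to its stop and handed the job in at about 7.8 s with the lid held still by its handle at about 50° (measured 49–50°); the hand-in returned no verdict.

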